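Load a microplate into the incubator-shaker

ROBOT

A 6-joint arm with a two-finger parallel gripper is mounted at the origin on a cart in front of the work surface, level with it; the furniture and walls round the work are solid. World frame = base frame: x ahead of the robot, y to its left, z up, the work surface at z = 0. Lengths are in mm, angles in rad, forces in N, time in s.
With the tool pointing down it reaches from about 350 to 775 mm from the base axis. Payload 7.3 kg.
Tool frame: the origin (TCP) lies at the very end of the fingers, on their centre line; the grasp point (between the pads) lies 19 mm behind it; z points along the fingers, y is the line along which they close (so a half turn about z gives the same grasp; the last joint's range is limited). The gripper opens to 92 mm and grips with 3 to 60 N. Pads are 19 mm wide; open, the fingers measure 130 mm over their backs; the gripper's body (75 mm by 190 mm) begins 47 mm behind the grasp point.
Start: joints at [1.071, 0.342, 1.524, -0, 1.275, -0.146], TCP at [181.881, 492.508, 226.741] pointing down, gripper open.
Joint ranges: [-2.53, 2.53], [-0.77, 2.02], [0.04, 2.7], [-1, 4.14], [0.28, 2.66], [-3.11, 3.11]. Speed limits (rad/s): [2.57, 2.57, 3.14, 3.14, 3.14, 3.14].

INTERFACE

Orientations are given as [roll, pitch, yaw] about the fixed x, y, z axes, in that order (R = Rz(yaw) Ry(pitch) Rx(roll)).
In Python, from plant import bot gives the robot as it stands.
- The arm moves only by the tool send_rows, never from a script. Its argument "rows" is a list of rows, each an object of numbers: "x", "y", "z": the shift along the tool's x, y, z in units of 0.2 m (1.0 is 0.2 m); "ax", "ay", "az": the turn, a rotation vector about the tool's x, y, z in units of 60 degrees (1.0 is 60 degrees); "jaw": the opening, from -1 (shut) to 1 (fully open), so that 0 is half open. In form: [{"x": .., "y": .., "z": .., "ax": .., "ay": .., "az": .., "jaw": ..}, ...]. A call has exactly 10 rows; each row is the pose to reach, as a shift and turn from the pose commanded when the call began, along the tool's axes at that moment; what a row does not reach only later rows make up. A row lasts 1/8 s, in which the tool goes at most 62.5 mm and 10.7 degrees, less where a joint would pass 70% of its speed; a pose out of reach is approached as far as the arm can. A call with a number of a shift or a turn outside -1 to 1 is refused whole. A call with a gripper value outside its range is refused whole. The fingers move at their own pace and stop on an object; the grip force is fixed at half the most. Time passes only in rows, so rows that repeat a pose let the fingers close, or fill a call up. It gives the time, the measured TCP pose, the force, the opening and the grip force at its end, in the units of the state.
- bot.get_obs(): the state, without advancing time (a new reading comes with each control period).
- bot.capture(name): name is "side" or "top" or "wrist"; returns (picture, depth): 480x640x3 uint8, red, green, blue; 480x640 float32, mm along the optical axis (not along the pixel's ray), 0 where there is no reading.
- bot.camera_model(name): a dict with "vertical_fov" (degrees; the focal length in pixels is half the picture's height over the tangent of half this angle, whatever the lens; pixels are square), "cx", "cy" (the principal point, pixels), "R" (3x3) and "t" (3): a world point X has camera coordinates R X + t; the wrist camera has in their place "T_tool_cam" (4x4, takes a point from camera to tool coordinates, whose origin is the TCP and whose axes are the flange's). Camera axes: x right, y down, z forward; pixel columns grow to the right and rows downward; lengths in mm; the calibration is good to about 2 mm. A picture is of the moment at which its call begins: read the wrist's pose just before it. camera_model takes no time and is no camera call.
- bot.close_job(): hands the job in; it is judged then, once.
The state is a dict: "time": time; "joint_positions": joint angles; "dq": joint speeds; "tau": joint torques, N m; "tool_pos": TCP position; "tcp_rot": TCP orientation; "contact_force": force on the tool from outside, world axes, zero at the start; "moment": the same for the moment, N m; "grip_width": finger opening in mm; "finger_force": force on a finger pad.
Only numpy, scipy, OpenCV 4.12 (cv2) and the standard library are available. Lean on these libraries where they do the work, as an engineer would, in place of code of your own. Each camera call takes 0.05 s, during which the arm holds its last target. There are 200 camera calls.

TASK

Load the white 96-well plate into the shaker and start the run: press the blue release button so that the lid springs open, slide the plate along the loading tray, keeping it flat, until it is fully home against the stop at the back of the nest with the two sprung rollers closed behind it, press the lid down until its latch catches, and then press the green start button all the way in. Never press start while the lid is open, and leave the bottles beside the shaker where they stand.

Things in the scene. Friction and masses are not known exactly. Their poses are not given: they have to be found in the camera images.
- shaker: White incubator-shaker with a blue stripe, fixed, 220 mm wide, deck 57 mm high. Origin on the bench under the nest's centre; +x from the tray's open front (x = -195 mm) to the back (+84), +y left. The plate slides along +x on the level tray floor, z = 40 mm, between cheeks 17 mm higher: 164 mm apart up to x = -86, tapering to 131 mm at x = -56, then straight to the rear stop at +43.
- nest_mid (a point): Centre of the nest: point (0, 0, 47 mm) of the shaker, axes parallel to its. The plate is home when plate_mid lies here. At x = -45, y = +-69 two sprung upright white rollers (radius 8 mm) stand out of the cheeks to y = +-61; the plate must push them apart (about 8 N of push in all) and they close behind its rear corners when it is home.
- plate_mid (a point): Centre (half-way up) of the loose white 96-well plate, 85.5 mm (x) by 127.8 mm (y) by 14.4 mm, 0.08 to 0.17 kg. It starts flat on the tray, a long edge toward the nest, up to 10 mm off the middle and 7 degrees askew. Too wide to grasp: push it on the long edge facing the tray's front (x = -43 mm of the plate). Home, that edge lies at x = -43 of the shaker.
- release_top (a point): Centre of the top of the blue round release button (radius 10 mm) on the left cheek, x = -100, y = +96, z = 66 mm of the shaker. Pressed down from above; spring, 5 mm travel, 5 to 6 N at the bottom.
- release (a joint): Travel of the blue release button, m: 0 up, 0.005 fully in. It draws the latch hook aside by as much; the lid comes free at about 0.003.
- start_top (a point): Centre of the top of the green round start button (radius 10 mm) on the left cheek nearer the front, x = -150, y = +96, z = 66 mm of the shaker. Pressed down from above; spring, 5 mm travel, 5 N at the bottom; comes up again when let go.
- start (a joint): Travel of the green start button, m: 0 up, 0.005 fully in; 0.0038 or more counts as pressed.
- lid (a joint): Angle of the clamshell lid, rad: 0 shut, 1.25 at its open stop. A light spring opens it (1 to 5 N at its front edge) in about a second once the latch lets go, and holds it open. It can shut only if the plate is home, since a skirt under its front edge comes down just in front of the seated plate.
- lid_hinge (a point): Middle of the lid's hinge axis, which runs along y at x = +70, z = 63 mm of the shaker; this point's axes turn with the lid (parallel to the shaker's when shut). The lid is a grey frame with a clear window, 148 mm wide, reaching from the hinge 120 mm along its -x; its top face lies 2.5 mm above the axis.
- lid_tab (a point): Centre of the top of the blue tab (14 x 56 mm, 5 mm thick) at the middle of the lid's front edge, 125 mm from the hinge axis; turns with the lid. Shut: x = -55, y = 0, z = 64 mm of the shaker. Pressing here or on the lid's front bar closes it; the latch snaps in the last 6 mm and needs about 10 N in all.
- hook (a joint): Travel of the steel latch hook on the left of the lid (x = -20), m: 0 at rest, over the lid's ear when the lid is shut; the closing lid pushes it about 0.003 aside and it springs back to 0 as the lid latches.
- amber_bottle: Brown bottle with black cap, 54 mm wide, 112 mm high, loose, left of the shaker; origin under its centre. Not to be disturbed.
- wash_bottle: White squeeze bottle with blue cap and bent spout, body 60 mm wide, 181 mm high, loose, further left; origin at its foot between body and spout. Not to be disturbed.
- buffer_bottle: Small white bottle with yellow cap, 36 mm wide, 82 mm high, loose, right of the shaker; origin under its centre. Not to be disturbed.

How it is judged:
By the outcome, as a careful person would: the job done as asked, in the order asked, and still so for the second after the job is handed in, with the robot touching nothing.
It also fails if it takes over 67 s, if anything falls off the work surface, if the arm or the gripper's body presses on something with over 40 N, if the wrist force passes 120 N, or if a joint passes its speed limit or range.

## Working session

There is one attempt and no reset: what is moved stays moved. The work goes in short steps, Python scripts to look and compute and a tool call to move; the robot and the scene stay as the last step left them, time stands still between calls to the robot, and variables do not carry over. Pictures are saved under pics/ and viewed, at most 10 in all, crops included, and the job is handed in when it is done.

Besides the shell and the picture viewer there is one more tool, called after "Request:" by a JSON object that holds its "name" and its "arguments", one argument or row to a line. send_rows: Moves the arm, as the interface text tells. Its arguments: {"type":"object","properties":{"rows":{"type":"array","items":{"type":"object","properties":{"x":{"type":"number","minimum":-1,"maximum":1},"y":{"type":"number","minimum":-1,"maximum":1},"z":{"type":"number","minimum":-1,"maximum":1},"ax":{"type":"number","minimum":-1,"maximum":1},"ay":{"type":"number","minimum":-1,"maximum":1},"az":{"type":"number","minimum":-1,"maximum":1},"jaw":{"type":"number"}}}}},"required":["rows"]}

```bash
mkdir -p pics; ls; python3 - <<'E'
from plant import bot
import cv2,numpy as np
o=bot.get_obs(); print({k:np.round(v,3).tolist() for k,v in o.items()})
for n in("top","side"):
    p,d=bot.capture(n); cv2.imwrite(f"pics/{n}0.png",p[:,:,::-1]); np.savez(f"pics/{n}0.npz",p=p,d=d)
    print(n,bot.camera_model(n))
print(bot.camera_model("wrist"))
E
```

```text
pics
{'time': 0.0, 'joint_positions': [1.071, 0.343, 1.525, -0.0, 1.275, -0.146], 'dq': [-0.0, 0.001, 0.0, -0.001, -0.002, -0.0], 'tau': [0.0, -43.124, -24.422, 0.072, 0.056, -0.0], 'tool_pos': [181.675, 492.126, 226.047], 'tcp_rot': [-3.14, -0.0, 2.788], 'contact_force': [0.493, -0.56, 1.294], 'moment': [-0.014, 0.02, -0.029], 'finger_force': 0.0, 'grip_width': 91.825}
top {'vertical_fov': 52.277435960273785, 'cx': 321.972332153332, 'cy': 233.19941679797125, 'R': array([[-0.02003533, -0.99974638, -0.01028445],
       [-0.99836794,  0.02055582, -0.05328151],
       [ 0.0534794 ,  0.00920015, -0.99852657]]), 't': array([   1.47916725,  569.37497322, 1100.07245515])}
side {'vertical_fov': 45.364482923995325, 'cx': 309.79744060444824, 'cy': 240.81426481135034, 'R': array([[ 9.99589216e-01, -1.77517789e-02, -2.25005397e-02],
       [-2.86580987e-02, -6.28314619e-01, -7.77431317e-01],
       [-3.36629158e-04,  7.77756783e-01, -6.28565250e-01]]), 't': array([-588.3963974 ,   73.19890819, 1442.48173685])}
{'vertical_fov': 70.56748523661471, 'cx': 318.09771060131885, 'cy': 240.40597543336878, 'T_tool_cam': array([[ 2.39940625e-04, -9.68254933e-01, -2.49964651e-01,
         6.78249330e+01],
       [ 9.99999834e-01,  1.01297533e-04,  5.67515241e-04,
         5.98909185e-01],
       [-5.24178629e-04, -2.49964745e-01,  9.68254797e-01,
        -1.58440436e+02],
       [ 0.00000000e+00,  0.00000000e+00,  0.00000000e+00,
         1.00000000e+00]])}
```

View pics/top0.png

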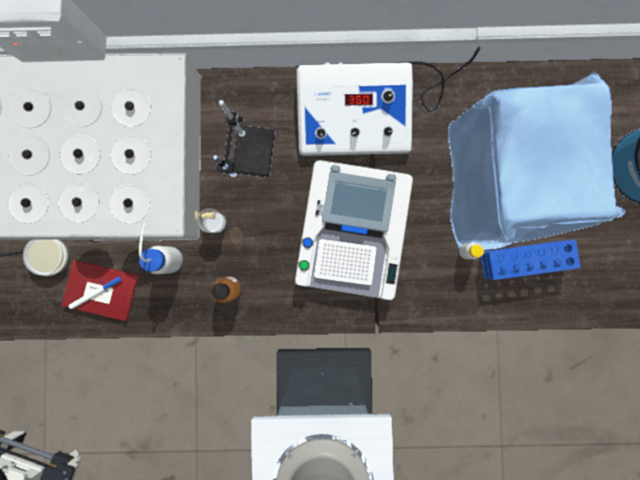

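View pics/side0.png

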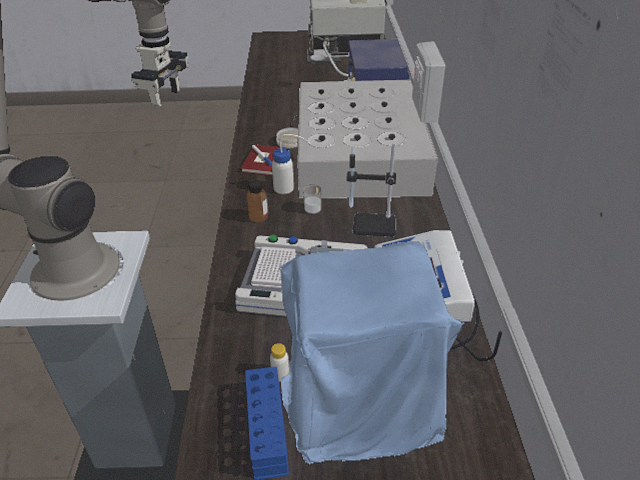

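The top view shows the shaker around (355,230): release at (307,243), start at (304,265), tab at (353,229) and plate at (346,262). The side view shows the bottles at (258,200), (283,175) and (279,362), all clear of the shaker.

```bash
cat > h.py <<'E'
import numpy as np,cv2
from scipy.spatial.transform import Rotation as Ro
def ray(cm,uv,z,R=None,t=None):
    f=240/np.tan(np.radians(cm["vertical_fov"]/2))
    uv=np.atleast_2d(uv).astype(float)
    d=np.c_[(uv-[cm["cx"],cm["cy"]])/f,np.ones(len(uv))]
    R=cm["R"] if R is None else R; t=cm["t"] if t is None else t
    c=-R.T@t; w=d@R
    return c+w*((z-c[2])/w[:,2])[:,None]
def wristRt(cm,o):
    T=np.eye(4);T[:3,:3]=Ro.from_euler("xyz",o["tcp_rot"]).as_matrix();T[:3,3]=o["tool_pos"]
    W=np.linalg.inv(T@cm["T_tool_cam"]); return W[:3,:3],W[:3,3]
def mask(p,lo,hi,box=None):
    m=cv2.inRange(cv2.cvtColor(p,cv2.COLOR_RGB2HSV),lo,hi)
    if box: k=np.zeros_like(m);u0,v0,u1,v1=box;k[v0:v1,u0:u1]=255;m&=k
    return m
def blobs(m,amin=20):
    n,l,s,c=cv2.connectedComponentsWithStats(m)
    return [(int(s[i,4]),c[i],s[i,:4]) for i in range(1,n) if s[i,4]>=amin]
def fit(model,pts):
    a=np.array(model)[:,:2];b=np.array(pts)[:,:2];A=a-a.mean(0);B=b-b.mean(0)
    th=np.arctan2((A[:,0]*B[:,1]-A[:,1]*B[:,0]).sum(),(A*B).sum())
    M=np.array([[np.cos(th),-np.sin(th)],[np.sin(th),np.cos(th)]])
    o=b.mean(0)-M@a.mean(0); return th,o,np.linalg.norm(a@M.T+o-b,axis=1)
E
python3 - <<'E'
from h import *
from plant import bot
p=np.load("pics/top0.npz")["p"];cm=bot.camera_model("top")
B=blobs(mask(p,(100,120,80),(130,255,255),(290,150,420,305)));G=blobs(mask(p,(45,100,60),(85,255,255),(290,150,420,305)))
print(B,G)
bl=min(B,key=lambda b:np.hypot(*(b[1]-[307,243])));tb=min(B,key=lambda b:np.hypot(*(b[1]-[353,229])))
P=[ray(cm,bl[1],66)[0],ray(cm,G[0][1],66)[0],ray(cm,tb[1],64)[0]]
print(np.round(P,1)); print(fit([(-100,96),(-150,96),(-55,0)],P))
for n,b,z in(("amber",(215,278,242,305),112),("buf",(468,240,486,258),82)): pass
print(ray(cm,[346,262],54.4))
E
```

```text
[(175, array([353.89714286, 229.29142857]), array([341, 225,  27,  10], dtype=int32)), (67, array([307.08955224, 242.02985075]), array([303, 238,   9,   9], dtype=int32))] [(65, array([303.55384615, 264.95384615]), array([299, 261,  10,   9], dtype=int32))]
[[548.   22.2  66. ]
 [498.4  30.8  66. ]
 [573.8 -80.3  64. ]]
(np.float64(-0.18584148562918962), array([628.15106572, -90.78598346]), array([0.42256316, 0.49674648, 0.46912608]))
[[502.89219756 -61.84267658  54.4       ]]
```

Request:
{"name": "send_rows", "arguments": {
  "rows": [
    {"x":-0.28,"y":-0.17,"z":0,"ax":0,"ay":0,"az":-0.05,"jaw":-1},
    {"x":-0.56,"y":-0.35,"z":0,"ax":0,"ay":0,"az":-0.1,"jaw":-1},
    {"x":-0.85,"y":-0.53,"z":0,"ax":0,"ay":0,"az":-0.16,"jaw":-1},
    {"x":-1,"y":-0.63,"z":0,"ax":0,"ay":0,"az":-0.16,"jaw":-1},
    {"x":-1,"y":-0.8,"z":0,"ax":0,"ay":0,"az":-0.16,"jaw":-1},
    {"x":-1,"y":-1,"z":0,"ax":0,"ay":0,"az":-0.16,"jaw":-1},
    {"x":-1,"y":-1,"z":0,"ax":0,"ay":0,"az":-0.16,"jaw":-1},
    {"x":-1,"y":-1,"z":0,"ax":0,"ay":0,"az":-0.16,"jaw":-1},
    {"x":-1,"y":-1,"z":0,"ax":0,"ay":0,"az":-0.16,"jaw":-1},
    {"x":-1,"y":-1,"z":0,"ax":0,"ay":0,"az":-0.16,"jaw":-1}
  ]
}}

```text
time: 1.35
tool_pos: [300.3, 236.2, 226.6]
tcp_rot: [-3.142, -0.0, 2.956]
contact_force: [0.7, 0.2, -0.6]
grip_width: 0.7
finger_force: 0.0
```

```bash
cat >> h.py <<'E'
TH,OX,OY=-0.18584,628.15,-90.79
def insh(P):
    c,s=np.cos(TH),np.sin(TH);d=np.atleast_2d(P)[:,:2]-[OX,OY]
    return np.c_[d@[c,s],d@[-s,c]]
def st(bot):
    o=bot.get_obs();p=o["tool_pos"]
    print("t",round(o["time"],2),"shaker xy",insh(p)[0].round(1),"z",round(p[2],1),"yawerr",round(o["tcp_rot"][2]-np.pi-TH,4),"rot",np.round(o["tcp_rot"],3),"F",np.round(o["contact_force"],1),"w",round(o["grip_width"],1))
    return o
E
python3 -c "
from h import *
from plant import bot
st(bot)"
```

```text
t 1.35 shaker xy [-382.6  260.7] z 226.6 yawerr 0.0005 rot [-3.142 -0.     2.956] F [ 0.7  0.2 -0.6] w 0.7
```

Request:
{"name": "send_rows", "arguments": {
  "rows": [
    {"x":-0.25,"y":-0.15,"z":0,"ax":0,"ay":0,"az":0,"jaw":-1},
    {"x":-0.5,"y":-0.3,"z":0,"ax":0,"ay":0,"az":0,"jaw":-1},
    {"x":-0.75,"y":-0.45,"z":0,"ax":0,"ay":0,"az":0,"jaw":-1},
    {"x":-1,"y":-0.6,"z":0,"ax":0,"ay":0,"az":0,"jaw":-1},
    {"x":-1,"y":-0.824,"z":0,"ax":0,"ay":0,"az":0,"jaw":-1},
    {"x":-1,"y":-0.824,"z":0,"ax":0,"ay":0,"az":0,"jaw":-1},
    {"x":-1,"y":-0.824,"z":0,"ax":0,"ay":0,"az":0,"jaw":-1},
    {"x":-1,"y":-0.824,"z":0,"ax":0,"ay":0,"az":0,"jaw":-1},
    {"x":-1,"y":-0.824,"z":0,"ax":0,"ay":0,"az":0,"jaw":-1},
    {"x":-1,"y":-0.824,"z":0,"ax":0,"ay":0,"az":0,"jaw":-1}
  ]
}}

```text
time: 2.6
tool_pos: [466.2, 37.2, 226.8]
tcp_rot: [3.141, 0.0, 2.956]
contact_force: [0.2, 0.1, -0.1]
grip_width: 0.5
finger_force: 0.0
```

```bash
python3 - <<'E'
from h import *
from plant import bot
o=st(bot);p,d=bot.capture("wrist");np.savez("pics/w1.npz",p=p,d=d)
cv2.imwrite("pics/w1.png",p[:,:,::-1]);cm=bot.camera_model("wrist");R,t=wristRt(cm,o)
for nm,lo,hi in(("B",(100,120,60),(130,255,255)),("G",(45,100,50),(85,255,255))):
    for a,c,s in blobs(mask(p,lo,hi),150): print(nm,a,c.round(1),s,insh(ray(cm,c,66,R,t)).round(1))
E
```

```text
t 2.6 shaker xy [-182.8   95.8] z 226.8 yawerr 0.0007 rot [3.141 0.    2.956] F [ 0.2  0.1 -0.1] w 0.5
G 240 [317.5 257.1] [308 249  19  17] [[-151.1   96.3]]
```

View pics/w1.png

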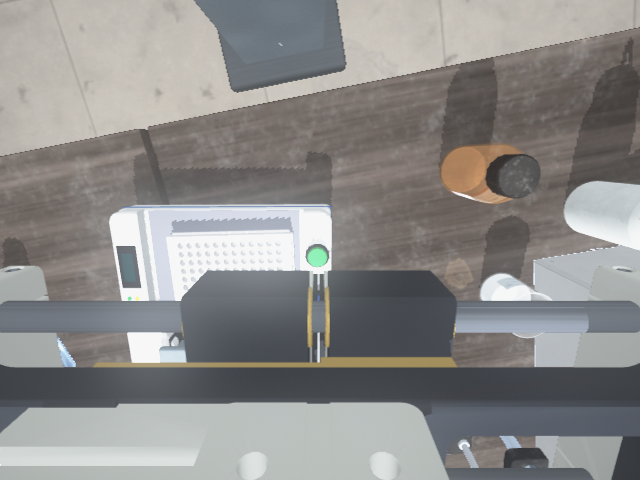

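The wrist view shows the start button at (317,257), which maps to (-151,96) in the shaker frame and matches the top-view fit. The amber bottle is at (490,175), well clear. Next I press release.

Request:
{"name": "send_rows", "arguments": {
  "rows": [
    {"x":-0.25,"y":0,"z":0.1,"ax":0,"ay":0,"az":0,"jaw":-1},
    {"x":-0.414,"y":0,"z":0.3,"ax":0,"ay":0,"az":0,"jaw":-1},
    {"x":-0.414,"y":0,"z":0.55,"ax":0,"ay":0,"az":0,"jaw":-1},
    {"x":-0.414,"y":0,"z":0.73,"ax":0,"ay":0,"az":0,"jaw":-1},
    {"x":-0.414,"y":0,"z":0.78,"ax":0,"ay":0,"az":0,"jaw":-1},
    {"x":-0.414,"y":0,"z":0.805,"ax":0,"ay":0,"az":0,"jaw":-1},
    {"x":-0.414,"y":0,"z":0.82,"ax":0,"ay":0,"az":0,"jaw":-1},
    {"x":-0.414,"y":0,"z":0.828,"ax":0,"ay":0,"az":0,"jaw":-1},
    {"x":-0.414,"y":0,"z":0.832,"ax":0,"ay":0,"az":0,"jaw":-1},
    {"x":-0.414,"y":0,"z":0.832,"ax":0,"ay":0,"az":0,"jaw":-1}
  ]
}}

```text
time: 3.9
tool_pos: [548.2, 21.3, 61.3]
tcp_rot: [3.141, 0.002, 2.955]
contact_force: [-0.9, 0.2, 6.4]
grip_width: 0.7
finger_force: 3.2
```

```bash
python3 - <<'E'
from h import *
from plant import bot
st(bot);p,d=bot.capture("side");cv2.imwrite("pics/s1.png",cv2.resize(p[200:340,220:420,::-1],(800,560)))
E
```

```text
t 3.9 shaker xy [-99.3  95.4] z 61.3 yawerr -0.0004 rot [3.141e+00 2.000e-03 2.955e+00] F [-0.9  0.2  6.4] w 0.7
```

View pics/s1.png

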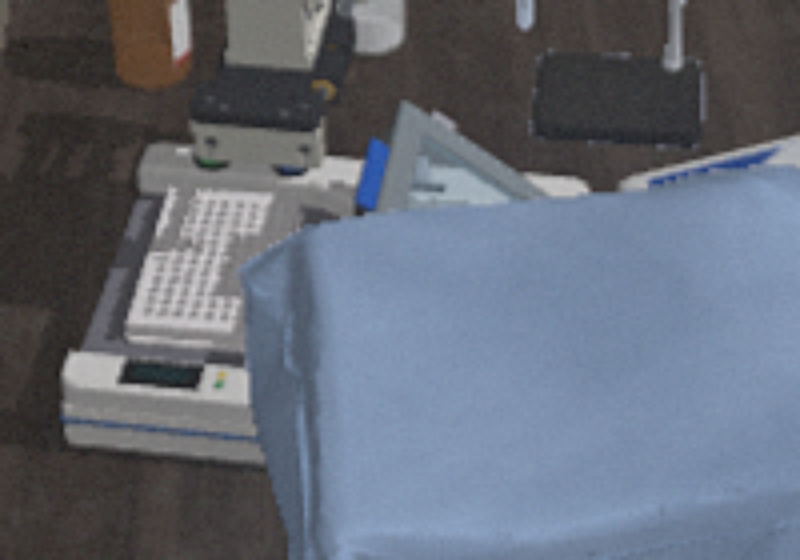

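The lid is springing open, with the tab at (372,175) in the crop. Next I measure the plate from the stored pictures and lift off.

Request:
{"name": "send_rows", "arguments": {
  "rows": [
    {"x":0,"y":0,"z":-0.1,"ax":0,"ay":0,"az":0,"jaw":-1},
    {"x":0.1,"y":0,"z":-0.3,"ax":0,"ay":0,"az":0,"jaw":-0.5},
    {"x":0.3,"y":-0.1,"z":-0.4,"ax":0,"ay":0,"az":0,"jaw":0},
    {"x":0.55,"y":-0.25,"z":-0.4,"ax":0,"ay":0,"az":0,"jaw":0.3},
    {"x":0.7,"y":-0.4,"z":-0.4,"ax":0,"ay":0,"az":0,"jaw":0.3},
    {"x":0.7,"y":-0.45,"z":-0.4,"ax":0,"ay":0,"az":0,"jaw":0.3},
    {"x":0.7,"y":-0.45,"z":-0.4,"ax":0,"ay":0,"az":0,"jaw":0.3},
    {"x":0.7,"y":-0.45,"z":-0.4,"ax":0,"ay":0,"az":0,"jaw":0.3},
    {"x":0.7,"y":-0.45,"z":-0.4,"ax":0,"ay":0,"az":0,"jaw":0.3},
    {"x":0.7,"y":-0.45,"z":-0.4,"ax":0,"ay":0,"az":0,"jaw":0.3}
  ]
}}

```text
time: 5.2
tool_pos: [393.6, -40.9, 140.1]
tcp_rot: [3.141, -0.0, 2.956]
contact_force: [-0.8, -0.8, 0.2]
grip_width: 59.6
finger_force: 0.0
```

```bash
python3 - <<'E'
from h import *
from plant import bot
o=st(bot)
p,d=bot.capture("top");cv2.imwrite("pics/t1.png",cv2.resize(p[150:310,280:440,::-1],(600,600),interpolation=cv2.INTER_CUBIC));np.savez("pics/t1.npz",p=p)
w,_=bot.capture("wrist");cv2.imwrite("pics/w2.png",w[:,:,::-1])
# plate from first top image
p=np.load("pics/top0.npz")["p"];cm=bot.camera_model("top")
m=mask(p,(0,0,205),(180,40,255),(312,236,382,290));m=cv2.morphologyEx(m,cv2.MORPH_CLOSE,np.ones((5,5)))
b=max(blobs(m,50),key=lambda b:b[0]);print(b)
cs,_=cv2.findContours(m,cv2.RETR_EXTERNAL,cv2.CHAIN_APPROX_NONE);c=max(cs,key=cv2.contourArea)
bx=cv2.boxPoints(cv2.minAreaRect(c));q=insh(ray(cm,bx,54.4));print(q.round(1),"mid",q.mean(0).round(1),np.linalg.norm(np.diff(q,axis=0),axis=1).round(1))
q=insh(ray(cm,c[:,0],54.4));
E
```

```text
t 5.2 shaker xy [-239.7    5.7] z 140.1 yawerr 0.0004 rot [ 3.141 -0.     2.956] F [-0.8 -0.8  0.2] w 59.6
(2411, array([342.96847781, 260.98092078]), array([312, 236,  64,  49], dtype=int32))
[[-172.    87.1]
 [ -83.8   88.3]
 [ -82.   -55.9]
 [-169.9  -56.6]] mid [-126.9   15.7] [ 88.2 144.2  88. ]
```

View pics/t1.png

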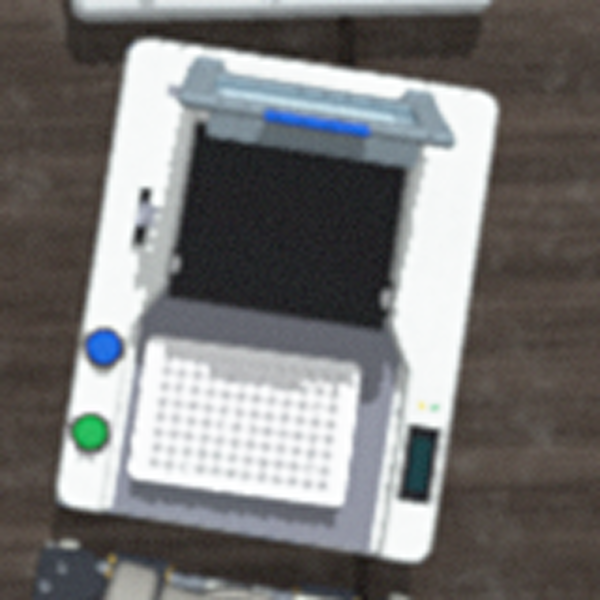

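View pics/w2.png

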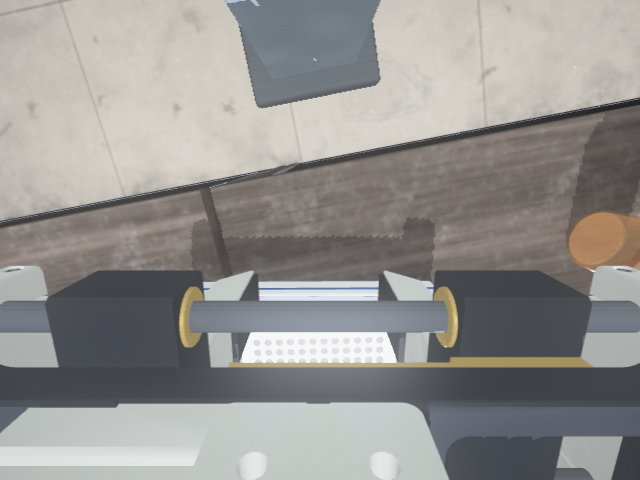

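The lid is fully open, with the tab at crop (317,122). The plate's top corners are at crop (148,335), (362,365), (345,508) and (127,480). The wrist view shows the fingers about 60 mm apart in front of the tray.

```bash
python3 - <<'E'
from h import *
from plant import bot
cm=bot.camera_model("top")
c=np.array([(148,335),(362,365),(345,508),(127,480)])/3.75+[280,150]
q=insh(ray(cm,c,54.4));print(q.round(1),q.mean(0).round(1))
for i,j in((0,1),(3,2),(0,3),(1,2)):
    v=q[j]-q[i];print(np.linalg.norm(v).round(1),np.degrees(np.arctan2(v[0],-v[1])).round(1) if abs(v[1])>60 else np.degrees(np.arctan2(v[1],-v[0])).round(1))
E
```

```text
[[ -89.    70.9]
 [ -85.7  -55.5]
 [-169.6  -59. ]
 [-174.6   69. ]] [-129.7    6.3]
126.5 1.5
128.1 2.2
85.6 -1.3
84.0 -2.4
```

Request:
{"name": "send_rows", "arguments": {
  "rows": [
    {"x":-0.1,"y":-0.013,"z":0.2,"ax":0,"ay":0,"az":0,"jaw":0.3},
    {"x":-0.2,"y":-0.013,"z":0.38,"ax":0,"ay":0,"az":0,"jaw":0.3},
    {"x":-0.2,"y":-0.013,"z":0.46,"ax":0,"ay":0,"az":0,"jaw":0.3},
    {"x":-0.2,"y":-0.013,"z":0.48,"ax":0,"ay":0,"az":0,"jaw":0.3},
    {"x":-0.25,"y":-0.013,"z":0.48,"ax":0,"ay":0,"az":0,"jaw":0.3},
    {"x":-0.29,"y":-0.013,"z":0.48,"ax":0,"ay":0,"az":0,"jaw":0.3},
    {"x":-0.33,"y":-0.013,"z":0.48,"ax":0,"ay":0,"az":0,"jaw":0.3},
    {"x":-0.37,"y":-0.016,"z":0.48,"ax":0,"ay":0,"az":0,"jaw":0.3},
    {"x":-0.41,"y":-0.018,"z":0.48,"ax":0,"ay":0,"az":0,"jaw":0.3},
    {"x":-0.45,"y":-0.02,"z":0.48,"ax":0,"ay":0,"az":0,"jaw":0.3}
  ]
}}

```text
time: 6.55
tool_pos: [481.2, -62.0, 44.2]
tcp_rot: [-3.142, -0.001, 2.955]
contact_force: [-1.3, -1.1, 0.6]
grip_width: 59.4
finger_force: 0.9
```

```bash
python3 - <<'E'
from h import *
from plant import bot
o=st(bot)
p,d=bot.capture("top");cv2.imwrite("pics/t2.png",cv2.resize(p[150:310,280:440,::-1],(600,600),interpolation=cv2.INTER_CUBIC))
E
```

```text
t 6.55 shaker xy [-149.8    1.2] z 44.2 yawerr -0.0004 rot [-3.142e+00 -1.000e-03  2.955e+00] F [-1.3 -1.1  0.6] w 59.4
```

View pics/t2.png

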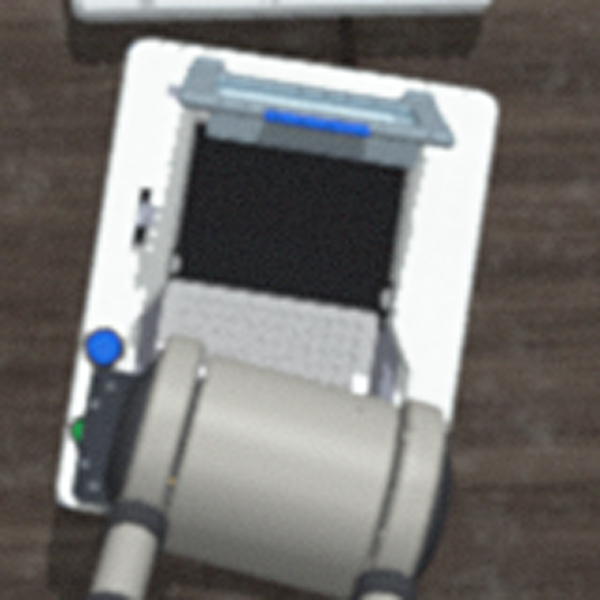

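The plate is square to the tray, with its leading edge from (165,282) to (380,310), just at the taper. I keep pushing.

Request:
{"name": "send_rows", "arguments": {
  "rows": [
    {"x":-0.04,"y":-0.003,"z":0,"ax":0,"ay":0,"az":0,"jaw":0.3},
    {"x":-0.08,"y":-0.005,"z":0,"ax":0,"ay":0,"az":0,"jaw":0.3},
    {"x":-0.12,"y":-0.005,"z":0,"ax":0,"ay":0,"az":0,"jaw":0.3},
    {"x":-0.16,"y":-0.005,"z":0,"ax":0,"ay":0,"az":0,"jaw":0.3},
    {"x":-0.2,"y":-0.005,"z":0,"ax":0,"ay":0,"az":0,"jaw":0.3},
    {"x":-0.24,"y":-0.005,"z":0,"ax":0,"ay":0,"az":0,"jaw":0.3},
    {"x":-0.28,"y":-0.005,"z":0,"ax":0,"ay":0,"az":0,"jaw":0.3},
    {"x":-0.32,"y":-0.005,"z":0,"ax":0,"ay":0,"az":0,"jaw":0.3},
    {"x":-0.36,"y":-0.005,"z":0,"ax":0,"ay":0,"az":0,"jaw":0.3},
    {"x":-0.4,"y":-0.005,"z":0,"ax":0,"ay":0,"az":0,"jaw":0.3}
  ]
}}

```text
time: 7.85
tool_pos: [560.0, -77.7, 44.3]
tcp_rot: [3.142, 0.0, 2.955]
contact_force: [-2.5, 0.3, -0.2]
grip_width: 59.5
finger_force: 1.2
```

```bash
python3 - <<'E'
from h import *
from plant import bot
o=st(bot)
E
```

```text
t 7.85 shaker xy [-69.4   0.2] z 44.3 yawerr -0.0004 rot [3.142 0.    2.955] F [-2.5  0.3 -0.2] w 59.5
```

Request:
{"name": "send_rows", "arguments": {
  "rows": [
    {"x":-0.02,"y":0,"z":0,"ax":0,"ay":0,"az":0,"jaw":0.3},
    {"x":-0.04,"y":0,"z":0,"ax":0,"ay":0,"az":0,"jaw":0.3},
    {"x":-0.055,"y":0,"z":0,"ax":0,"ay":0,"az":0,"jaw":0.3},
    {"x":-0.065,"y":0,"z":0,"ax":0,"ay":0,"az":0,"jaw":0.3},
    {"x":-0.07,"y":0,"z":0,"ax":0,"ay":0,"az":0,"jaw":0.3},
    {"x":-0.075,"y":0,"z":0,"ax":0,"ay":0,"az":0,"jaw":0.3},
    {"x":-0.08,"y":0,"z":0,"ax":0,"ay":0,"az":0,"jaw":0.3},
    {"x":-0.083,"y":0,"z":0,"ax":0,"ay":0,"az":0,"jaw":0.3},
    {"x":-0.085,"y":0,"z":0,"ax":0,"ay":0,"az":0,"jaw":0.3},
    {"x":-0.085,"y":0,"z":0,"ax":0,"ay":0,"az":0,"jaw":0.3}
  ]
}}

```text
time: 9.1
tool_pos: [575.8, -80.7, 44.2]
tcp_rot: [3.142, -0.001, 2.956]
contact_force: [-3.8, -0.1, 1.0]
grip_width: 59.6
finger_force: 1.7
```

```bash
python3 - <<'E'
from h import *
from plant import bot
o=st(bot)
E
```

```text
t 9.1 shaker xy [-53.3   0.2] z 44.2 yawerr -0.0002 rot [ 3.142e+00 -1.000e-03  2.956e+00] F [-3.8 -0.1  1. ] w 59.6
```

Request:
{"name": "send_rows", "arguments": {
  "rows": [
    {"x":-0.004,"y":0,"z":0,"ax":0,"ay":0,"az":0,"jaw":0.3},
    {"x":-0.008,"y":0,"z":0,"ax":0,"ay":0,"az":0,"jaw":0.3},
    {"x":-0.011,"y":0,"z":0,"ax":0,"ay":0,"az":0,"jaw":0.3},
    {"x":-0.014,"y":0,"z":0,"ax":0,"ay":0,"az":0,"jaw":0.3},
    {"x":-0.016,"y":0,"z":0,"ax":0,"ay":0,"az":0,"jaw":0.3},
    {"x":-0.018,"y":0,"z":0,"ax":0,"ay":0,"az":0,"jaw":0.3},
    {"x":-0.02,"y":0,"z":0,"ax":0,"ay":0,"az":0,"jaw":0.3},
    {"x":-0.02,"y":0,"z":0,"ax":0,"ay":0,"az":0,"jaw":0.3},
    {"x":-0.02,"y":0,"z":0,"ax":0,"ay":0,"az":0,"jaw":0.3},
    {"x":-0.02,"y":0,"z":0,"ax":0,"ay":0,"az":0,"jaw":0.3}
  ]
}}

```text
time: 10.35
tool_pos: [576.0, -80.6, 43.5]
tcp_rot: [3.141, -0.01, 2.956]
contact_force: [-14.2, 1.7, 6.8]
grip_width: 59.4
finger_force: 7.3
```

```bash
python3 - <<'E'
from h import *
from plant import bot
o=st(bot)
E
```

```text
t 10.35 shaker xy [-53.1   0.3] z 43.5 yawerr 0.0006 rot [ 3.141 -0.01   2.956] F [-14.2   1.7   6.8] w 59.4
```

Request:
{"name": "send_rows", "arguments": {
  "rows": [
    {"x":0.05,"y":0,"z":0,"ax":0,"ay":0,"az":0,"jaw":0.3},
    {"x":0.2,"y":0,"z":-0.1,"ax":0,"ay":0,"az":0,"jaw":0.3},
    {"x":0.4,"y":0,"z":-0.3,"ax":0,"ay":0,"az":0,"jaw":0.3},
    {"x":0.6,"y":0,"z":-0.5,"ax":0,"ay":0,"az":0,"jaw":0},
    {"x":0.85,"y":0,"z":-0.5,"ax":0,"ay":0,"az":0,"jaw":-0.5},
    {"x":1,"y":0,"z":-0.5,"ax":0,"ay":0,"az":0,"jaw":-1},
    {"x":1,"y":0,"z":-0.5,"ax":0,"ay":0,"az":0,"jaw":-1},
    {"x":1,"y":0,"z":-0.5,"ax":0,"ay":0,"az":0,"jaw":-1},
    {"x":1,"y":0,"z":-0.5,"ax":0,"ay":0,"az":0,"jaw":-1},
    {"x":1,"y":0,"z":-0.5,"ax":0,"ay":0,"az":0,"jaw":-1}
  ]
}}

```text
time: 11.6
tool_pos: [384.2, -44.6, 144.1]
tcp_rot: [3.141, 0.0, 2.955]
contact_force: [-0.6, -0.1, -0.2]
grip_width: 0.5
finger_force: 0.0
```

```bash
python3 - <<'E'
from h import *
from plant import bot
o=st(bot)
p,d=bot.capture("top");cv2.imwrite("pics/t3.png",cv2.resize(p[165:265,300:400,::-1],(600,600),interpolation=cv2.INTER_CUBIC))
E
```

```text
t 11.6 shaker xy [-248.3    0.3] z 144.1 yawerr -0.0003 rot [3.141 0.    2.955] F [-0.6 -0.1 -0.2] w 0.5
```

View pics/t3.png

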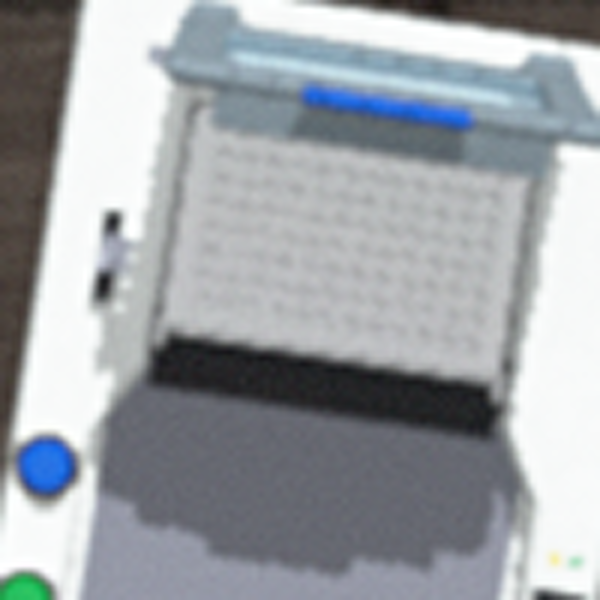

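The plate sits in the nest, with its front-facing top edge from about (165,335) to (500,383) and the black nest strip in front of it. The tab is at (388,107).

```bash
python3 - <<'E'
from h import *
from plant import bot
cm=bot.camera_model("top")
g=lambda c,z:insh(ray(cm,np.array(c)/6+[300,165],z)).round(1)
print("edge",g([(165,333),(330,357),(498,383)],54.4),"nest strip front",g([(150,380),(490,435)],40),"tab",g([(388,107)],182),"rollers?",g([(165,345),(505,395)],57))
E
```

```text
edge [[-45.1  60.3]
 [-43.9  -0.8]
 [-43.2 -63.1]] nest strip front [[-62.2  63.1]
 [-61.6 -64.7]] tab [[29.3 -0.5]] rollers? [[-49.7  59.6]
 [-47.3 -66. ]]
```

Request:
{"name": "send_rows", "arguments": {
  "rows": [
    {"x":0,"y":0,"z":-0.25,"ax":0,"ay":0,"az":0,"jaw":-1},
    {"x":0,"y":0,"z":-0.45,"ax":0,"ay":0,"az":0,"jaw":-1},
    {"x":-0.2,"y":0,"z":-0.45,"ax":0,"ay":0,"az":0,"jaw":-1},
    {"x":-0.4,"y":0,"z":-0.45,"ax":0,"ay":0,"az":0,"jaw":-1},
    {"x":-0.6,"y":0,"z":-0.45,"ax":0,"ay":0,"az":0,"jaw":-1},
    {"x":-0.8,"y":0,"z":-0.45,"ax":0,"ay":0,"az":0,"jaw":-1},
    {"x":-1,"y":0,"z":-0.45,"ax":0,"ay":0,"az":0,"jaw":-1},
    {"x":-1,"y":0,"z":-0.45,"ax":0,"ay":0,"az":0,"jaw":-1},
    {"x":-1,"y":0,"z":-0.45,"ax":0,"ay":0,"az":0,"jaw":-1},
    {"x":-1,"y":0,"z":-0.45,"ax":0,"ay":0,"az":0,"jaw":-1}
  ]
}}

```text
time: 12.9
tool_pos: [579.3, -81.3, 234.6]
tcp_rot: [3.142, -0.0, 2.955]
contact_force: [-0.1, -0.2, 0.0]
grip_width: 0.5
finger_force: 0.0
```

```bash
python3 -c "
from h import *
from plant import bot
st(bot)"
```

```text
t 12.9 shaker xy [-49.7   0.3] z 234.6 yawerr -0.0003 rot [ 3.142 -0.     2.955] F [-0.1 -0.2  0. ] w 0.5
```

Request:
{"name": "send_rows", "arguments": {
  "rows": [
    {"x":-0.2,"y":0,"z":0,"ax":0,"ay":0,"az":0,"jaw":-1},
    {"x":-0.4,"y":0,"z":0,"ax":0,"ay":0,"az":0,"jaw":-1},
    {"x":-0.57,"y":0,"z":0,"ax":0,"ay":0,"az":0,"jaw":-1},
    {"x":-0.57,"y":0,"z":0,"ax":0,"ay":0,"az":0,"jaw":-1},
    {"x":-0.57,"y":0,"z":0.1,"ax":0,"ay":0,"az":0,"jaw":-1},
    {"x":-0.57,"y":0,"z":0.2,"ax":0,"ay":0,"az":0,"jaw":-1},
    {"x":-0.57,"y":0,"z":0.3,"ax":0,"ay":0,"az":0,"jaw":-1},
    {"x":-0.57,"y":0,"z":0.3,"ax":0,"ay":0,"az":0,"jaw":-1},
    {"x":-0.51,"y":0,"z":0.3,"ax":0,"ay":0,"az":0,"jaw":-1},
    {"x":-0.47,"y":0,"z":0.3,"ax":0,"ay":0,"az":0,"jaw":-1}
  ]
}}

```text
time: 14.15
tool_pos: [672.1, -98.8, 176.0]
tcp_rot: [-3.142, 0.002, 2.955]
contact_force: [0.3, 0.2, 0.1]
grip_width: 0.4
finger_force: 0.3
```

```bash
python3 -c "
from h import *
from plant import bot
st(bot)"
```

```text
t 14.15 shaker xy [44.7  0.2] z 176.0 yawerr -0.0003 rot [-3.142e+00  2.000e-03  2.955e+00] F [0.3 0.2 0.1] w 0.4
```

Request:
{"name": "send_rows", "arguments": {
  "rows": [
    {"x":0.03,"y":0,"z":0,"ax":0,"ay":0,"az":0,"jaw":-1},
    {"x":0.085,"y":0,"z":0.018,"ax":0,"ay":0,"az":0,"jaw":-1},
    {"x":0.138,"y":0,"z":0.047,"ax":0,"ay":0,"az":0,"jaw":-1},
    {"x":0.187,"y":0,"z":0.08,"ax":0,"ay":0,"az":0,"jaw":-1},
    {"x":0.233,"y":0,"z":0.119,"ax":0,"ay":0,"az":0,"jaw":-1},
    {"x":0.275,"y":0,"z":0.162,"ax":0,"ay":0,"az":0,"jaw":-1},
    {"x":0.312,"y":0,"z":0.209,"ax":0,"ay":0,"az":0,"jaw":-1},
    {"x":0.345,"y":0,"z":0.26,"ax":0,"ay":0,"az":0,"jaw":-1},
    {"x":0.372,"y":0,"z":0.313,"ax":0,"ay":0,"az":0,"jaw":-1},
    {"x":0.394,"y":0,"z":0.368,"ax":0,"ay":0,"az":0,"jaw":-1}
  ]
}}

```text
time: 15.4
tool_pos: [594.8, -84.3, 100.0]
tcp_rot: [3.142, 0.0, 2.955]
contact_force: [0.4, -0.8, 1.0]
grip_width: 0.4
finger_force: 0.6
```

```bash
python3 -c "
from h import *
from plant import bot
st(bot)"
```

```text
t 15.4 shaker xy [-34.    0.2] z 100.0 yawerr -0.0004 rot [3.142 0.    2.955] F [ 0.4 -0.8  1. ] w 0.4
```

Request:
{"name": "send_rows", "arguments": {
  "rows": [
    {"x":0.018,"y":0,"z":0.05,"ax":0,"ay":0,"az":0,"jaw":-1},
    {"x":0.028,"y":0,"z":0.09,"ax":0,"ay":0,"az":0,"jaw":-1},
    {"x":0.035,"y":0,"z":0.125,"ax":0,"ay":0,"az":0,"jaw":-1},
    {"x":0.038,"y":0,"z":0.15,"ax":0,"ay":0,"az":0,"jaw":-1},
    {"x":0.04,"y":0,"z":0.165,"ax":0,"ay":0,"az":0,"jaw":-1},
    {"x":0.04,"y":0,"z":0.175,"ax":0,"ay":0,"az":0,"jaw":-1},
    {"x":0.04,"y":0,"z":0.182,"ax":0,"ay":0,"az":0,"jaw":-1},
    {"x":0.04,"y":0,"z":0.188,"ax":0,"ay":0,"az":0,"jaw":-1},
    {"x":0.04,"y":0,"z":0.193,"ax":0,"ay":0,"az":0,"jaw":-1},
    {"x":0.04,"y":0,"z":0.193,"ax":0,"ay":0,"az":0,"jaw":-1}
  ]
}}

```text
time: 16.65
tool_pos: [587.5, -82.9, 65.4]
tcp_rot: [-3.141, 0.002, 2.956]
contact_force: [-6.4, 1.8, 24.1]
grip_width: 0.5
finger_force: 12.1
```

```bash
python3 -c "
from h import *
from plant import bot
st(bot)"
```

```text
t 16.65 shaker xy [-41.4   0.3] z 65.4 yawerr -0.0001 rot [-3.141e+00  2.000e-03  2.956e+00] F [-6.4  1.8 24.1] w 0.5
```

Request:
{"name": "send_rows", "arguments": {
  "rows": [
    {"x":0.04,"y":0,"z":-0.05,"ax":0,"ay":0,"az":0,"jaw":-1},
    {"x":0.04,"y":0,"z":-0.2,"ax":0,"ay":0,"az":0,"jaw":-1},
    {"x":0.2,"y":0.1,"z":-0.3,"ax":0,"ay":0,"az":0,"jaw":-1},
    {"x":0.4,"y":0.2,"z":-0.3,"ax":0,"ay":0,"az":0,"jaw":-1},
    {"x":0.6,"y":0.35,"z":-0.3,"ax":0,"ay":0,"az":0,"jaw":-1},
    {"x":0.8,"y":0.48,"z":-0.3,"ax":0,"ay":0,"az":0,"jaw":-1},
    {"x":0.95,"y":0.48,"z":-0.3,"ax":0,"ay":0,"az":0,"jaw":-1},
    {"x":0.95,"y":0.48,"z":-0.3,"ax":0,"ay":0,"az":0,"jaw":-1},
    {"x":0.95,"y":0.48,"z":-0.3,"ax":0,"ay":0,"az":0,"jaw":-1},
    {"x":0.95,"y":0.48,"z":-0.3,"ax":0,"ay":0,"az":0,"jaw":-1}
  ]
}}

```text
time: 17.9
tool_pos: [419.0, 46.3, 122.1]
tcp_rot: [3.142, 0.0, 2.955]
contact_force: [0.1, -0.5, 0.6]
grip_width: 0.5
finger_force: 0.0
```

```bash
python3 - <<'E'
from h import *
from plant import bot
o=st(bot);cm=bot.camera_model("top")
p,d=bot.capture("top");cv2.imwrite("pics/t4.png",cv2.resize(p[150:310,280:440,::-1],(600,600),interpolation=cv2.INTER_CUBIC))
for a,c,s in blobs(mask(p,(100,120,80),(130,255,255),(290,150,420,305))): print(a,c.round(1),s,insh(ray(cm,c,64)).round(1))
E
```

```text
t 17.9 shaker xy [-230.9   96.1] z 122.1 yawerr -0.0011 rot [3.142 0.    2.955] F [ 0.1 -0.5  0.6] w 0.5
176 [353.9 229.3] [341 225  27  10] [[-55.4   0.3]]
67 [307.1 242. ] [303 238   9   9] [[-99.6  96.3]]
```

View pics/t4.png

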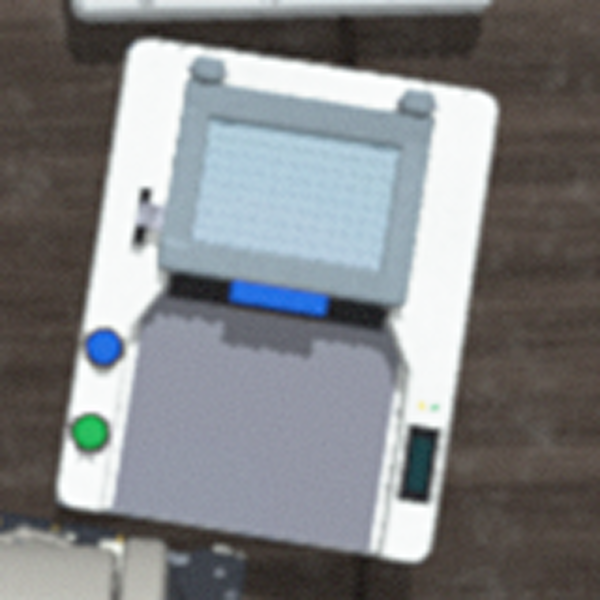

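The lid is shut and latched: the tab is back at its original pixel (353.9,229.3), and the plate shows under the window. Next I press start.

Request:
{"name": "send_rows", "arguments": {
  "rows": [
    {"x":-0.2,"y":0,"z":0,"ax":0,"ay":0,"az":0,"jaw":-1},
    {"x":-0.405,"y":0,"z":0,"ax":0,"ay":0,"az":0,"jaw":-1},
    {"x":-0.405,"y":0,"z":0.1,"ax":0,"ay":0,"az":0,"jaw":-1},
    {"x":-0.405,"y":0,"z":0.22,"ax":0,"ay":0,"az":0,"jaw":-1},
    {"x":-0.405,"y":0,"z":0.27,"ax":0,"ay":0,"az":0,"jaw":-1},
    {"x":-0.405,"y":0,"z":0.29,"ax":0,"ay":0,"az":0,"jaw":-1},
    {"x":-0.405,"y":0,"z":0.305,"ax":0,"ay":0,"az":0,"jaw":-1},
    {"x":-0.405,"y":0,"z":0.315,"ax":0,"ay":0,"az":0,"jaw":-1},
    {"x":-0.405,"y":0,"z":0.32,"ax":0,"ay":0,"az":0,"jaw":-1},
    {"x":-0.405,"y":0,"z":0.32,"ax":0,"ay":0,"az":0,"jaw":-1}
  ]
}}

```text
time: 19.2
tool_pos: [498.0, 31.6, 60.8]
tcp_rot: [-3.141, 0.002, 2.956]
contact_force: [-10.1, -1.7, 24.0]
grip_width: 0.3
finger_force: 11.8
```

```bash
python3 -c "
from h import *
from plant import bot
st(bot)"
```

```text
t 19.2 shaker xy [-150.6   96.2] z 60.8 yawerr -0.0 rot [-3.141e+00  2.000e-03  2.956e+00] F [-10.1  -1.7  24. ] w 0.3
```

Start is bottomed out at z = 60.8 with 24 N. Now I lift straight up and clear.

Request:
{"name": "send_rows", "arguments": {
  "rows": [
    {"x":0,"y":0,"z":-0.03,"ax":0,"ay":0,"az":0,"jaw":-1},
    {"x":0,"y":0,"z":-0.15,"ax":0,"ay":0,"az":0,"jaw":-1},
    {"x":0,"y":0,"z":-0.35,"ax":0,"ay":0,"az":0,"jaw":-1},
    {"x":0.2,"y":0,"z":-0.5,"ax":0,"ay":0,"az":0,"jaw":-1},
    {"x":0.4,"y":0,"z":-0.5,"ax":0,"ay":0,"az":0,"jaw":-1},
    {"x":0.4,"y":0,"z":-0.5,"ax":0,"ay":0,"az":0,"jaw":-1},
    {"x":0.4,"y":0,"z":-0.5,"ax":0,"ay":0,"az":0,"jaw":-1},
    {"x":0.4,"y":0,"z":-0.5,"ax":0,"ay":0,"az":0,"jaw":-1},
    {"x":0.4,"y":0,"z":-0.5,"ax":0,"ay":0,"az":0,"jaw":-1},
    {"x":0.4,"y":0,"z":-0.5,"ax":0,"ay":0,"az":0,"jaw":-1}
  ]
}}

```text
time: 20.45
tool_pos: [419.5, 46.4, 157.9]
tcp_rot: [3.142, -0.0, 2.955]
contact_force: [0.1, 0.5, -0.1]
grip_width: 0.6
finger_force: 0.0
```

```bash
python3 - <<'E'
from h import *
from plant import bot
o=st(bot);cm=bot.camera_model("top")
p,d=bot.capture("top")
for a,c,s in blobs(mask(p,(100,120,80),(130,255,255),(290,150,420,305))): print(a,c.round(1),insh(ray(cm,c,64)).round(1))
q=np.load("pics/top0.npz")["p"]
for n,b in(("amber",(205,270,250,310)),("wash",(135,215,190,280)),("buffer",(455,235,492,265))):
    u0,v0,u1,v1=b;print(n,np.abs(p[v0:v1,u0:u1].astype(int)-q[v0:v1,u0:u1]).mean().round(1))
print(bot.close_job())
E
```

```text
t 20.45 shaker xy [-230.4   96.3] z 157.9 yawerr -0.0006 rot [ 3.142 -0.     2.955] F [ 0.1  0.5 -0.1] w 0.6
175 [354.  229.3] [[-55.3   0. ]]
66 [307.2 242.1] [[-99.6  96.2]]
amber 21.8
wash 3.9
buffer 3.9
the job is handed in; nothing more can be done
None
```

The job is handed in at 20.5 s: plate home, lid latched, then start pressed fully in. The wash and buffer bottles show no change. The top view around the amber bottle did change; I put that down to the arm or its shadow but didn't check it, though no move came near that bottle.

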